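# Put the rinsed reference plate back into its latched case

### The job

The framed reference plate with the finger tab, rinsed and drained in the white stand, goes back into its case: swing both latch levers at the front of the case fully down, open the lid and swing it right back until it stands open, then lower the plate gently on edge, tab up, into the free middle slot of the rack, fully down, without letting it drop. Leave the lid open so that the case can air, and do not disturb the plain glass plate, the two plates already in the case or the other things on the bench.

Things in the scene. Friction and masses are not known exactly. Their poses are not given: they have to be found in the camera images.
- case: grey instrument case, fixed, 140 (its x) x 190 (its y) mm, walls 4 mm; origin under its centre; its +x points away from the robot to the lid hinge, the front with two latches is at x = -70 mm. Tray rim 60 mm high, shut lid top 84 mm. Inside, a white rack has 3 upright slots, pitch 42 mm along y; those at y = +42 and -42 mm hold plates, the middle one is free.
- slot (a point): floor of the free middle slot, at the case's centre, 10 mm above the bench; axes as the case; the seated plate's origin comes here, its x along the case's x (either way round). Slot 10.5 mm wide (y), 73 mm long (x), its mouth with 3.5 mm rounded edges 34 mm above the floor; only the outer 10 mm at each end is walled, the middle 52 mm is open.
- lid_hinge (a point): middle of the lid's hinge line (along the case's y), at case x = +70, z = 60 mm; axes as the case
- lid (a joint): lid angle, rad: 0 shut, 1.6 its stop, standing upright. The latches hold it shut; with both released its spring lifts it to about 0.3 rad, and above that its stiff hinge stays where it is left
- lid_lip (a point): underside of the finger lip at the middle of the lid's front edge, 10 mm out from the lid's front (lip 60 mm wide along y, reaching 20 mm out, 6 mm thick, smooth underside); 150 mm from the hinge line, moves with the lid
- latch_left (a joint): angle of the steel latch lever at case y = +62 mm, rad: 0 up and hooked over the lid's keeper, grows as its top swings outward (away from the case) and down, 1.7 fully down; stiff, stays where left; the lid is free of it from about 0.3
- latch_right (a joint): the same for the latch lever at case y = -62 mm
- pivot_left (a point): pivot axis (along the case's y) of the left latch, at case x = -77, z = 40 mm; axes as the case
- pivot_right (a point): pivot axis of the right latch, at case x = -77, z = 40 mm; axes as the case
- tab_left (a point): middle of the inner face (towards the lid) of the left latch's thumb tab, 34 mm wide along y, 30 mm tall, flared 25 degrees outward; shut, this point is at case x = -88, z = 94 mm and the tab's upper edge at z = 107 mm, 23 mm above the lid; moves with the latch
- tab_right (a point): the same for the right latch
- stand: white draining stand, fixed, 96 x 96 mm, with two upright slots 46 mm apart along its y (at y = +23 and -23 mm), 10.5 x 73 mm, floor at z = 8 mm, rail tops at z = 32 mm; origin under its centre, plates stand along its x
- plate: the plate to move: glass window in an aluminium frame, 70 (x) x 8 (y) x 48 (z) mm with a finger tab 34 mm wide and 8 mm thick on top, 64 mm tall over all, 70 g; origin at the middle of its lower edge, z up to the tab; starts in either slot of the stand
- glass_plate: plain clear glass plate without frame or tab, 70 x 8 x 78 mm, in the other slot of the stand; origin at the middle of its lower edge; leave it
- plate_b: framed plate like the one to move, standing in the case's slot at y = +42 mm; leave it
- plate_c: framed plate like the one to move, standing in the case's slot at y = -42 mm; leave it
- canister: tall white pot holding big clear tubes, 84 mm across, 268 mm tall, standing between the case and the stand towards the back; origin under its centre
- dropper: small dropper bottle, 34 mm across, 83 mm tall, between the case and the stand; origin under its centre
- yellow_case: small lidded plastic box, 58 x 88 x 34 mm, at the front between the case and the stand; origin under its centre
- petri: clear petri dish, 60 mm across, 15 mm tall, in front of the stand; origin under its centre
- beaker: clear beaker, 52 mm across, 67 mm tall, on the left; origin under its centre
Things that resemble listed ones, but are neither listed nor needed, are in the scene too. Leave any pink look-alike of the plate alone.

How it is judged:
By the outcome, as a careful person would: the job done as asked, in the order asked, and still so for the second after the job is handed in, with the robot touching nothing.
It also fails if it takes over 72 s, if anything falls off the work surface, if the arm or the gripper's body presses on something with over 40 N, if the wrist force passes 120 N, or if a joint passes its speed limit or range.

### The arm

A 6-joint arm with a two-finger parallel gripper is mounted at the origin on a cart in front of the work surface, level with it; the furniture and walls round the work are solid. World frame = base frame: x ahead of the robot, y to its left, z up, the work surface at z = 0. Lengths are in m, angles in rad, forces in N, time in s.
With the tool pointing down it reaches from about 0.25 to 0.725 m from the base axis. Payload 4 kg.
Tool frame: the origin (TCP) lies on the centre line of the jaws, within the pads' length; the fingertips stand 22 mm ahead of it and the grasp point (between the pads) lies 3 mm ahead of it (bot.tip_reach is the distance from the TCP to the fingertips, in m); z points along the fingers, y is the line along which they close (so a half turn about z gives the same grasp; the last joint's range is limited). The gripper opens to 85 mm and grips with 20 to 120 N. Pads are 22 mm wide; open, the fingers measure 114 mm over their backs; the gripper's body (76 mm by 85 mm) begins 54 mm behind the grasp point. The pads swing forward as they close: fully open they stand 13 mm farther back than shut.
Start: joints at [1.306, 0.241, 0.005, 1.335, 0, 1.571], TCP at [0.131, 0.483, 0.253] pointing down, gripper open.
Joint ranges: [-2.72, 2.72], [-1.05, 1.87], [-1.09, 1.28], [-1.99, 2.15], [-1.42, 1.44], [-3.14, 3.14]. Speed limits (rad/s): [2.79, 2.79, 3.14, 3.14, 3.14, 3.14].

### API

Orientations are given as a unit quaternion [x, y, z, w].
In Python, from workcell import bot gives the robot as it stands. The module is installed in compiled form; this text tells all that it offers.
- The arm moves only by the tool apply_moves, never from a script. Its argument "commands" is a list of rows, each a list of 4 numbers: the shift along the tool's x, y, z scaled (see below), then the turn about the tool's z scaled (see below). In form: [[tx, ty, tz, roll], ...]. A call has exactly 5 rows; each row shifts and turns the commanded pose from where the row before left it, along the tool's axes as they then stand; what a row does not reach is not made up. The controller multiplies each number of a shift by 20 mm and each number of a turn by 60 degrees. A row lasts 1/12 s, in which the tool goes at most 41.7 mm and 7.16 degrees, less where a joint would pass 70% of its speed; a pose out of reach is approached as far as the arm can. A call with a number of a shift or a turn outside -1 to 1 is refused whole. A call with a gripper value outside its range is refused whole. "claw" is the closure, from 0 (fully open) to 1 (shut), set as the call begins (left out, the last holds). The fingers move at their own pace and stop on an object; the grip force is fixed at half the most. Time passes only in rows, so rows that do not move let the fingers close, or fill a call up. It gives the time, the measured TCP pose, the force, the opening and the grip force at its end, in the units of the state.
- bot.get_obs(): the state, without advancing time (a new reading comes with each control period).
- bot.camera(name): name is "scene" or "top" or "wrist"; returns a dict with "image" (384x512x3 uint8, blue, green, red), "camera_matrix" (3x3 intrinsics, pixels), "k1" (the pictures are not rectified: a ray, as slopes to the right and down, at radius r is drawn at 1 + k1 r^2 times it, then the intrinsics apply), "R" (3x3) and "t" (3): a world point X has camera coordinates R X + t. Camera axes: x right, y down, z forward; pixel columns grow to the right and rows downward; lengths in m; the calibration is good to about 2 mm. A picture is of the moment at which its call begins. There is no depth.
- bot.job_done(): hands the job in; it is judged then, once.
The state is a dict: "clock": time; "joint_pos": joint angles; "joint_vel": joint speeds; "tau": joint torques, N m; "eef_pos": TCP position; "tool_rot": TCP orientation; "ft_force": force on the tool from outside, world axes, zero at the start; "ft_torque": the same for the moment, N m; "grip_width": finger opening in m; "grasp_force": force on a finger pad.
Only numpy, scipy, OpenCV 4.12 (cv2) and the standard library are available. Lean on these libraries where they do the work, as an engineer would, in place of code of your own. Each camera call takes 0.05 s, during which the arm holds its last target. There are 200 camera calls.

## Working session

There is one attempt and no reset: what is moved stays moved. The work goes in short steps, Python scripts to look and compute and a tool call to move; the robot and the scene stay as the last step left them, time stands still between calls to the robot, and variables do not carry over. Pictures are saved under pics/ and viewed, at most 10 in all, crops included, and the job is handed in when it is done.

Besides the shell and the picture viewer there is one more tool, called after "Call:" as name([rows], argument=value, ...), one row to a line, values as JSON. apply_moves: Moves the arm, as the interface text tells. Shifts and turns lie within -1 to 1; 1 stands for 20 mm of shift or 60 degrees of turn. Its arguments: {"type":"object","properties":{"commands":{"type":"array","items":{"type":"array","items":{"type":"number","minimum":-1,"maximum":1}}},"claw":{"type":"number"}},"required":["commands"]}

```bash
mkdir -p pics; cat > h.py <<'E'
import numpy as np, cv2
from workcell import bot
def load(n):
    d=np.load(f'pics/{n}.npz'); return {k:d[k] for k in d.files}
def snap(cam,n):
    c=bot.camera(cam); cv2.imwrite(f'pics/{n}.png',c['image']); np.savez(f'pics/{n}.npz',**c); return c
def ray(c,u,v):
    K=c['camera_matrix']; k=float(c['k1'])
    p=cv2.undistortPoints(np.array([[[u,v]]],float),K,np.array([k,0,0,0,0.]))[0,0]
    R=c['R']; return -R.T@c['t'], R.T@np.array([p[0],p[1],1])
def onz(c,u,v,z):
    o,d=ray(c,u,v); return o+d*(z-o[2])/d[2]
def proj(c,X):
    r=cv2.projectPoints(np.atleast_2d(np.array(X,float)),cv2.Rodrigues(c['R'])[0],c['t'],c['camera_matrix'],np.array([float(c['k1']),0,0,0,0]))[0]
    return r[:,0]
E
python3 - <<'E'
from h import *
for n in('scene','top'):
    c=snap(n,n+'0'); print(n,c['camera_matrix'].tolist(),c['k1'],(-c['R'].T@c['t']).round(3))
print(bot.get_obs())
a=cv2.imread('pics/top0.png');
E
```

```text
scene [[393.6093413857384, 0.0, 253.39800873013905], [0.0, 393.6093413857384, 194.29407219826933], [0.0, 0.0, 1.0]] -0.05796256263322418 [-0.075  0.854  0.594]
top [[403.8385255950998, 0.0, 253.0489038668796], [0.0, 403.8385255950998, 191.88301702540357], [0.0, 0.0, 1.0]] 0.029148001089117255 [0.292 0.068 1.197]
{'clock': 0.1, 'joint_pos': array([ 1.30597396e+00,  2.41342373e-01,  3.88254590e-03,  1.33519413e+00,
       -9.35988289e-06,  1.57078336e+00]), 'joint_vel': array([ 0.00177378, -0.00015852,  0.00368872, -0.00038112, -0.00091067,
        0.00068652]), 'tau': array([-1.40027769e-04, -3.73138082e+01,  2.53010416e+01,  1.08607637e-02,
       -4.10925975e-05, -5.84979873e-06]), 'eef_pos': array([0.13073771, 0.48207563, 0.25250857]), 'tool_rot': array([ 1.32018116e-01,  9.91246869e-01, -9.21301436e-04, -1.17993400e-04]), 'ft_force': array([0.07875017, 0.22997769, 0.85970828]), 'ft_torque': array([-0.06321063, -0.01950143,  0.02022687]), 'grasp_force': 0.0, 'grip_width': 0.08546780575964334}
```

View pics/top0.png

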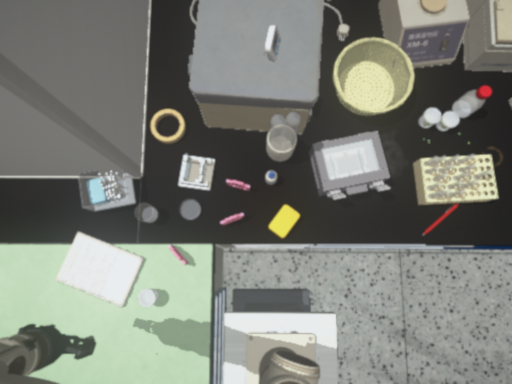

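View pics/scene0.png

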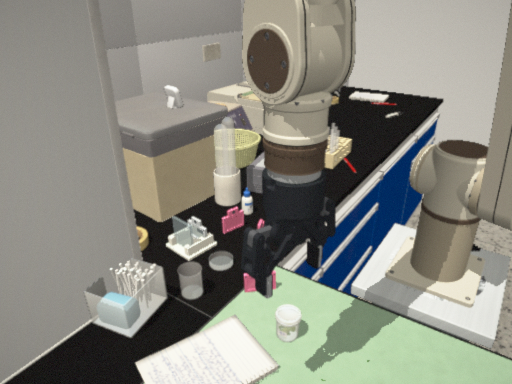

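The top view shows the case near (350,165), the stand near (197,172), the canister near (281,140) and the dropper near (271,177). The scene view has the stand near (190,238), but the arm hides the case. I'll zoom in on the case and the stand next.

```bash
python3 - <<'E'
from h import *
a=cv2.imread('pics/top0.png'); b=cv2.imread('pics/scene0.png')
p=cv2.resize(a[125:205,300:400],(500,400),interpolation=cv2.INTER_CUBIC)
q=cv2.resize(a[145:200,170:225],(300,300),interpolation=cv2.INTER_CUBIC)
r=cv2.resize(b[200:275,155:230],(300,300),interpolation=cv2.INTER_CUBIC)
o=np.zeros((600,800,3),np.uint8); o[:400,:500]=p; o[:300,500:]=q; o[300:,500:]=r
cv2.imwrite('pics/crop1.png',o)
E
```

```text
(no output)
```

View pics/crop1.png

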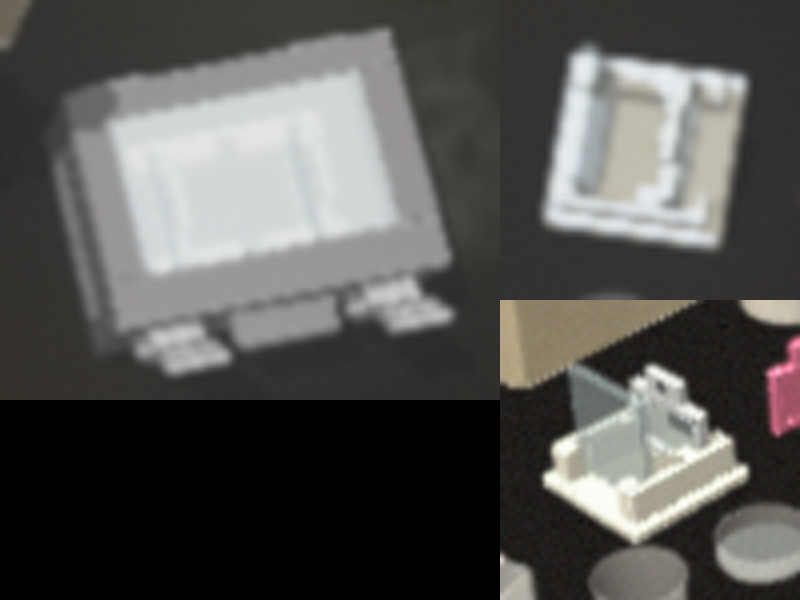

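```bash
python3 - <<'E'
from h import *
t=load('top0'); s=load('scene0')
T=lambda x,y:(300+(x+.5)/5-.5,125+(y+.5)/5-.5)
cs={k:onz(t,*T(*p),.084)[:2] for k,p in dict(TR=(390,30),BR=(453,263),BL=(116,331)).items()}
for k,v in cs.items(): print(k,v.round(4))
B=cs['BL']-cs['BR']; print('w',np.linalg.norm(B),'d',np.linalg.norm(cs['TR']-cs['BR']))
yaw=np.arctan2(B[1],B[0])-np.pi/2; print('yaw',np.degrees(yaw), 'side', np.degrees(np.arctan2(*(cs['TR']-cs['BR'])[::-1])))
# lip corners (front edge) & tabs
for n,p,z in [('lipL',(237,348),.066),('lipR',(340,328),.066),('tabL l',(165,374),.107),('tabL r',(232,358),.107),('tabR l',(388,331),.107),('tabR r',(455,315),.107)]:
    print(n,onz(t,*T(*p),z).round(4))
Q=lambda x,y:(170+(x-500+.5)/5.4545-.5,145+(y+.5)/5.4545-.5)
P=[onz(t,*Q(*p),.004)[:2] for p in [(572,50),(748,75),(720,247),(545,225)]]
print('stand',np.round(P,4),np.mean(P,0).round(4))
for a,b in ((0,1),(3,2),(3,0),(2,1)): d=P[b]-P[a]; print(np.linalg.norm(d).round(4),np.degrees(np.arctan2(d[1],d[0])).round(1))
# mask-based lid: gray-purple
im=t['image'][125:205,300:400]; m=(cv2.cvtColor(im,cv2.COLOR_BGR2GRAY)>115).astype(np.uint8)
cn=max(cv2.findContours(m,0,1)[0],key=cv2.contourArea); print(cv2.minAreaRect(cn), cv2.approxPolyDP(cn,4,True)[:,0].tolist())
S=lambda x,y:(155+(x-500+.5)/4-.5,200+(y-300+.5)/4-.5)
for p in [(663,372),(690,405),(640,375),(705,415)]: print('tab?',p,onz(s,*S(*p),.072).round(4),onz(s,*S(*p),.056).round(4))
P=np.array(P);
for n,(x,y,z) in dict(canTop=(281,120,.268),).items(): print(onz(t,x,y,z))
E
```

```text
TR [ 0.6629 -0.2793]
BR [ 0.527  -0.3079]
BL [ 0.4878 -0.1189]
w 0.19303079355268912 d 0.13888560552990184
yaw 11.695771560149016 side 11.895094220788245
lipL [ 0.4814 -0.19    0.066 ]
lipR [ 0.493  -0.2485  0.066 ]
tabL l [ 0.4601 -0.141   0.107 ]
tabL r [ 0.469  -0.1777  0.107 ]
tabR l [ 0.4842 -0.2629  0.107 ]
tabR r [ 0.4931 -0.2997  0.107 ]
stand [[0.6155 0.2911]
 [0.6014 0.1925]
 [0.5039 0.206 ]
 [0.5159 0.3028]] [0.5592 0.2481]
0.0996 -98.1
0.0975 -97.1
0.1002 -6.7
0.0984 -7.9
((52.096153259277344, 40.480770111083984), (60.20765686035156, 68.6406478881836), 78.69007110595703) [[77, 6], [22, 16], [15, 30], [28, 71], [44, 72], [39, 64], [44, 61], [48, 68], [66, 65], [68, 56], [78, 65], [89, 63], [82, 55], [89, 50]]
tab? (663, 372) [0.5585 0.2256 0.072 ] [0.5779 0.2063 0.056 ]
tab? (690, 405) [0.5168 0.2462 0.072 ] [0.535  0.2275 0.056 ]
tab? (640, 375) [0.5683 0.2367 0.072 ] [0.588  0.2178 0.056 ]
tab? (705, 415) [0.5013 0.2497 0.072 ] [0.5189 0.2312 0.056 ]
[0.62819968 0.00811685 0.268     ]
```

Call:
apply_moves([
  [0,0,0,-0.09],
  [0,0,0,-0.09],
  [0,0,0,-0.09],
  [0,0,0,-0.09],
  [0,0,0,-0.09],
], claw=1)

```text
clock: 0.52
eef_pos: [0.1308, 0.4822, 0.2528]
tool_rot: [-0.105, 0.994, -0.001, -0.0]
ft_force: [-0.0, 0.1, 0.6]
grip_width: 0.0256
grasp_force: 0.0
```

Call:
apply_moves([
  [-0.33,-0.99,0,0],
  [-0.33,-0.99,0,0],
  [-0.33,-0.99,0,0],
  [-0.33,-0.99,0,0],
  [-0.33,-0.99,0,0],
])

```text
clock: 0.93
eef_pos: [0.1836, 0.3913, 0.2528]
tool_rot: [-0.103, 0.995, -0.001, -0.0]
ft_force: [0.2, -0.2, 0.1]
grip_width: 0.0004
grasp_force: 0.0
```

Call:
apply_moves([
  [-0.33,-0.99,0,0],
  [-0.33,-0.99,0,0],
  [-0.33,-0.99,0,0],
  [-0.33,-0.99,0,0],
  [-0.33,-0.99,0,0],
])

```text
clock: 1.35
eef_pos: [0.2362, 0.3011, 0.2529]
tool_rot: [-0.103, 0.995, -0.0, -0.0]
ft_force: [-0.3, 0.6, -0.6]
grip_width: 0.0
grasp_force: 0.0
```

Call:
apply_moves([
  [-0.33,-0.99,0,0],
  [-0.33,-0.99,0,0],
  [-0.33,-0.99,0,0],
  [-0.33,-0.99,0,0],
  [-0.33,-0.99,0,0],
])

```text
clock: 1.77
eef_pos: [0.2887, 0.2111, 0.253]
tool_rot: [-0.103, 0.995, -0.0, -0.0]
ft_force: [0.0, -0.6, -0.2]
grip_width: 0.0
grasp_force: 0.0
```

Call:
apply_moves([
  [-0.33,-0.99,0,0],
  [-0.33,-0.99,0,0],
  [-0.33,-0.99,0,0],
  [-0.33,-0.99,0,0],
  [-0.33,-0.99,0,0],
])

```text
clock: 2.18
eef_pos: [0.3413, 0.121, 0.253]
tool_rot: [-0.103, 0.995, -0.0, -0.0]
ft_force: [-0.7, 0.1, -0.3]
grip_width: 0.0003
grasp_force: 0.0
```

Call:
apply_moves([
  [-0.33,-0.99,0,0],
  [-0.33,-0.99,0,0],
  [-0.33,-0.99,0,0],
  [-0.33,-0.99,0,0],
  [-0.33,-0.99,0,0],
])

```text
clock: 2.6
eef_pos: [0.3939, 0.0309, 0.253]
tool_rot: [-0.103, 0.995, 0.0, -0.0]
ft_force: [-0.3, -0.6, 0.4]
grip_width: 0.0003
grasp_force: 0.0
```

Call:
apply_moves([
  [-0.33,-0.99,0,0],
  [-0.33,-0.99,0,0],
  [-0.33,-0.99,0,0],
  [-0.33,-0.99,0,0],
  [-0.33,-0.99,0,0],
])

```text
clock: 3.02
eef_pos: [0.4464, -0.0592, 0.2528]
tool_rot: [-0.103, 0.995, 0.0, -0.001]
ft_force: [0.1, 0.7, 0.6]
grip_width: -0.0001
grasp_force: 0.0
```

Call:
apply_moves([
  [-0.33,-0.99,0,0],
  [-0.33,-0.99,0,0],
  [-0.33,-0.99,0,0],
  [-0.33,-0.99,0,0],
  [-0.33,-0.99,0,0],
])

```text
clock: 3.43
eef_pos: [0.4991, -0.1492, 0.2528]
tool_rot: [-0.103, 0.995, 0.0, -0.001]
ft_force: [1.0, -0.1, 0.2]
grip_width: -0.0
grasp_force: 0.0
```

```bash
python3 - <<'E'
from h import *
w=snap('wrist','w1'); print(bot.tip_reach, (-w['R'].T@w['t']).round(3), w['R'].round(2).tolist())
E
```

```text
0.022 [ 0.432 -0.162  0.373] [[-0.2, 0.98, 0.0], [0.94, 0.2, 0.26], [0.26, 0.05, -0.96]]
```

View pics/w1.png

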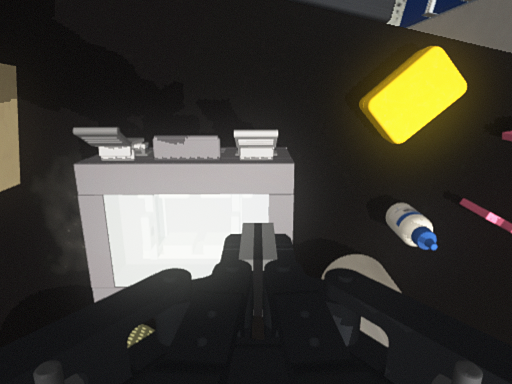

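The wrist view shows the left tab's upper edge at about (234..280, 130), the lip at (154..220, 137), and the lid's front top corners at (76,163) and (294,163). I'll check these against the case pose.

```bash
cat >> h.py <<'E'
C=np.array([.576,-.199]); yaw=np.radians(11.8)
cx=np.array([np.cos(yaw),np.sin(yaw)]); cy=np.array([-cx[1],cx[0]])
def case(p): d=np.array(p[:2])-C; return np.array([d@cx,d@cy])*1e3
E
python3 - <<'E'
from h import *
w=load('w1')
for n,u,v,z in [('lidR',76,163,.084),('lidL',294,163,.084),('tabLr',234,130,.107),('tabLl',280,130,.107),('tabRr',75,128,.107),('tabRl',120,128,.107),('lipr',154,137,.066),('lipl',220,136,.066)]:
    print(n,case(onz(w,u,v,z)).round(1))
print(case(bot.get_obs()['eef_pos']).round(1))
E
```

```text
lidR [-71.9 -89.2]
lidL [-71.9  97.4]
tabLr [-102.7   48.2]
tabLl [-102.7   83.5]
tabRr [-104.3  -73.9]
tabRl [-104.2  -39.2]
lipr [-91.7 -26. ]
lipl [-92.6  32.8]
[-63.8  61.1]
```

Call:
apply_moves([
  [0,0,1,0],
  [0,0,1,0],
  [0,0,1,0],
  [0,0,1,0],
  [0,0,1,0],
])

```text
clock: 3.9
eef_pos: [0.4985, -0.1482, 0.152]
tool_rot: [-0.103, 0.995, 0.0, -0.0]
ft_force: [0.2, -0.3, 0.1]
grip_width: -0.0002
grasp_force: 0.0
```

Call:
apply_moves([
  [0,0,1,0],
  [0,0,0.9,0],
  [0.6,0,0,0],
  [0.6,0,0,0],
  [0.4,0,0.35,0],
])

```text
clock: 4.32
eef_pos: [0.4672, -0.1548, 0.1083]
tool_rot: [-0.103, 0.995, 0.0, 0.0]
ft_force: [0.2, -0.6, 1.2]
grip_width: -0.0001
grasp_force: 0.6
```

Call:
apply_moves([
  [0.4,0,0.3,0],
  [0.4,0,0.35,0],
  [0.25,0,0.4,0],
  [0.25,0,0.4,0],
  [0.3,0,0.3,0],
])

```text
clock: 4.73
eef_pos: [0.4361, -0.1614, 0.0724]
tool_rot: [-0.103, 0.995, 0.0, -0.0]
ft_force: [0.5, 0.2, 0.8]
grip_width: -0.0002
grasp_force: 0.4
```

Call:
apply_moves([
  [0.3,0,0.35,0],
  [0.2,0,0.35,0],
  [0,0,0.35,0],
  [0,0,0.3,0],
  [0,0,0.2,0],
])

```text
clock: 5.15
eef_pos: [0.4265, -0.1635, 0.0415]
tool_rot: [-0.103, 0.995, 0.0, -0.0]
ft_force: [0.1, 1.1, 10.7]
grip_width: 0.0004
grasp_force: 4.8
```

Call:
apply_moves([
  [0,0,0.15,0],
  [0,0,0.1,0],
  [0,0,-0.5,0],
  [0,0,-1,0],
  [0,0,-1,0],
])

```text
clock: 5.57
eef_pos: [0.426, -0.1632, 0.0872]
tool_rot: [-0.103, 0.995, 0.0, -0.001]
ft_force: [0.0, -0.2, 0.2]
grip_width: 0.0001
grasp_force: 0.0
```

Call:
apply_moves([
  [0,0,-1,0],
  [0,0,-1,0],
  [0,0,-1,0],
  [-0.2,-0.6,-0.2,0],
  [-0.6,-1,0,0],
])

```text
clock: 5.98
eef_pos: [0.4489, -0.1911, 0.1532]
tool_rot: [-0.104, 0.995, -0.0, 0.001]
ft_force: [0.2, 0.6, 0.6]
grip_width: -0.0001
grasp_force: 0.0
```

Call:
apply_moves([
  [-0.6,-1,0,0],
  [-0.6,-1,0,0],
  [-0.6,-1,0,0],
  [-0.6,-1,0,0],
  [-0.45,-0.5,0,0],
])

```text
clock: 6.4
eef_pos: [0.5245, -0.2699, 0.1507]
tool_rot: [-0.103, 0.995, -0.001, 0.0]
ft_force: [-0.5, 0.2, 1.4]
grip_width: 0.0
grasp_force: 0.0
```

```bash
python3 - <<'E'
from h import *
w=snap('wrist','w2'); t=snap('top','t2'); o=bot.get_obs(); print(case(o['eef_pos']),o['eef_pos'],o['ft_force'].round(1))
a=cv2.resize(t['image'][115:215,295:410],(460,400)); cv2.imwrite('pics/v2.png',np.hstack([a,cv2.resize(w['image'][:300,:400],(340,255)).copy() if 0 else cv2.copyMakeBorder(cv2.resize(w['image'],(340,255)),0,145,0,0,0)]))
E
```

```text
[-64.61746956 -58.38113768] [ 0.52468678 -0.26936141  0.15044626] [-0.   0.4  0.2]
```

View pics/v2.png

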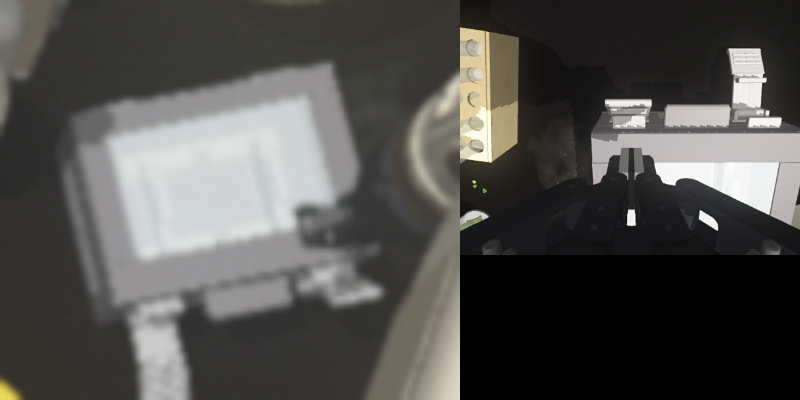

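The left lever now lies flat, outward at about (160,350) in the crop. The gripper is lined up with the right tab, near (628,110) in the wrist inset.

Call:
apply_moves([
  [0,0,0.9,0],
  [0,0,0.87,0],
  [0.6,0,0,0],
  [0.6,0,0,0],
  [0.4,0,0.35,0],
])

```text
clock: 6.92
eef_pos: [0.4911, -0.2739, 0.1093]
tool_rot: [-0.103, 0.995, 0.0, 0.0]
ft_force: [0.7, 0.1, 1.0]
grip_width: -0.0
grasp_force: 0.5
```

Call:
apply_moves([
  [0.4,0,0.3,0],
  [0.4,0,0.35,0],
  [0.25,0,0.4,0],
  [0.25,0,0.4,0],
  [0.3,0,0.3,0],
])

```text
clock: 7.33
eef_pos: [0.4599, -0.2806, 0.073]
tool_rot: [-0.103, 0.995, 0.0, -0.0]
ft_force: [0.9, -0.8, 0.6]
grip_width: -0.0
grasp_force: 0.4
```

Call:
apply_moves([
  [0.3,0,0.35,0],
  [0.2,0,0.35,0],
  [0,0,0.35,0],
  [0,0,0.3,0],
  [0,0,0.2,0],
])

```text
clock: 7.75
eef_pos: [0.4504, -0.283, 0.042]
tool_rot: [-0.103, 0.995, 0.0, -0.0]
ft_force: [-0.8, -0.8, 1.1]
grip_width: 0.0002
grasp_force: 0.3
```

Call:
apply_moves([
  [0,0,0.15,0],
  [0,0,0.1,0],
  [0,0,-0.5,0],
  [0,0,-1,0],
  [0,0,-1,0],
])

```text
clock: 8.17
eef_pos: [0.4501, -0.2827, 0.0877]
tool_rot: [-0.103, 0.995, 0.001, -0.001]
ft_force: [0.2, -0.3, 0.3]
grip_width: 0.0
grasp_force: 0.0
```

Call:
apply_moves([
  [0,0,-1,0],
  [0,0,-1,0],
  [0,0,-1,0],
  [0,0,-1,0],
  [0,0,-1,0],
])

```text
clock: 8.58
eef_pos: [0.4507, -0.283, 0.1888]
tool_rot: [-0.103, 0.995, -0.0, 0.0]
ft_force: [0.9, -0.6, -0.4]
grip_width: -0.0003
grasp_force: 0.0
```

Call:
apply_moves([
  [0,1,-1,0],
  [0,1,0,0],
  [0,1,0,0],
  [0,0,0,0],
  [0,0,0,0],
], claw=0)

```text
clock: 9.0
eef_pos: [0.4385, -0.2238, 0.2081]
tool_rot: [-0.104, 0.995, -0.0, 0.0]
ft_force: [0.2, -0.2, 0.2]
grip_width: 0.0605
grasp_force: 0.0
```

```bash
python3 - <<'E'
from h import *
w=snap('wrist','w3'); o=bot.get_obs(); print(case(o['eef_pos']),o['eef_pos'],o['ft_force'].round(1),o['clock'],o['grip_width'])
E
```

```text
[-139.66406713    3.22053932] [ 0.43862881 -0.22440827  0.20795847] [-0.6  0.5  0.1] 9.05 0.06778103197575373
```

View pics/w3.png

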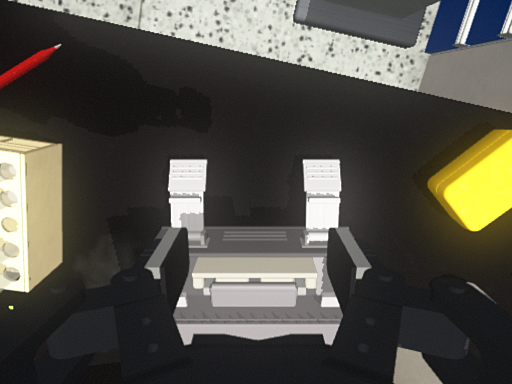

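Both levers lie flat at (187,195) and (322,195) and match in length. The lid has sprung partly open, with the lip at about cols 211–298, rows 284–305. I'll work out the lip's position and the lid angle.

```bash
python3 - <<'E'
from h import *
w=load('w3'); C+=-.0015*cx+.003*cy
g=w['image'][300-60:345,200:310]
gr=cv2.cvtColor(w['image'],cv2.COLOR_BGR2GRAY)
print(gr[255:345:3,254].tolist()); print(gr[295,200:310:3].tolist())
for row in (284,305):
    o,a=ray(w,211,row);_,b=ray(w,298,row); s=.06/np.linalg.norm(a-b); p=o+s*(a+b)/2
    print(row,case(p).round(1),p[2].round(4))
# lip front-edge candidates by angle
for th in (.2,.25,.3,.35,.4):
    out=[]
    for r,h in((140,0),(160,0),(160,6)):
        x=70-r*np.cos(th)+ -h*np.sin(th)*1; z=60+r*np.sin(th)+h*np.cos(th)
        x=70-(r*np.cos(th)+ -h*np.sin(th)*-1*-1) if 0 else 70-(r*np.cos(th)-h*np.sin(th))
        out.append(proj(w,[*(C+cx*x/1e3),z/1e3])[0].round(0).tolist())
    print(th,out)
E
```

```text
[128, 173, 173, 172, 174, 175, 223, 246, 128, 92, 171, 204, 188, 192, 190, 190, 190, 171, 118, 120, 117, 116, 106, 172, 190, 187, 187, 188, 139, 29]
[119, 120, 150, 142, 189, 190, 191, 191, 191, 190, 191, 190, 190, 190, 192, 192, 193, 191, 192, 190, 193, 192, 191, 191, 192, 194, 193, 192, 192, 193, 191, 192, 173, 153, 153, 143, 120]
284 [-76.4   0.6] 0.1174
305 [-62.4   0.6] 0.1213
0.2 [[254.0, 274.0], [254.0, 253.0], [254.0, 258.0]]
0.25 [[254.0, 280.0], [254.0, 260.0], [254.0, 266.0]]
0.3 [[254.0, 287.0], [254.0, 268.0], [254.0, 275.0]]
0.35 [[254.0, 295.0], [254.0, 277.0], [254.0, 284.0]]
0.4 [[254.0, 303.0], [254.0, 287.0], [253.0, 294.0]]
```

Call:
apply_moves([
  [-1,0,0,0],
  [-1,0,0,0],
  [-1,0,0,0],
  [-0.06,0,0.4,0],
  [0,0,1,0],
])

```text
clock: 9.47
eef_pos: [0.5011, -0.2133, 0.1813]
tool_rot: [-0.103, 0.995, -0.002, 0.002]
ft_force: [0.4, -0.9, 0.8]
grip_width: 0.0855
grasp_force: 0.0
```

Call:
apply_moves([
  [0,0,1,0],
  [0,0,1,0],
  [0,0,0.8,0],
  [0,0,0.2,0],
  [0,0,0,0],
])

```text
clock: 9.88
eef_pos: [0.4966, -0.212, 0.1179]
tool_rot: [-0.103, 0.995, 0.001, -0.002]
ft_force: [0.5, 0.2, 0.1]
grip_width: 0.0852
grasp_force: 0.0
```

```bash
python3 - <<'E'
from h import *
C+=-.0015*cx+.003*cy
w=snap('wrist','w4'); o=bot.get_obs(); print(case(o['eef_pos']),o['eef_pos'],o['ft_force'].round(1),o['clock'],o['grip_width'])
E
```

```text
[-7.80456125e+01  6.58940111e-02] [ 0.49750843 -0.21226566  0.11927901] [-1.4 -0.   0.4] 9.9333 0.08534873475315052
```

View pics/w4.png

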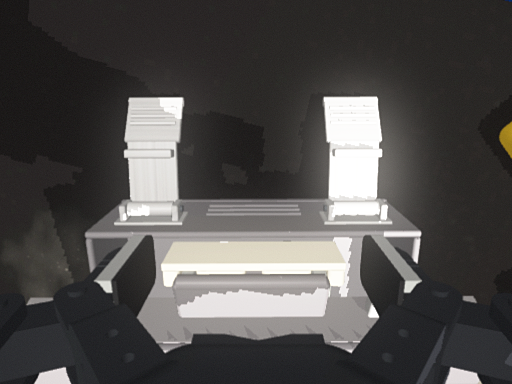

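The lip (cols 175–328, rows 275–316) sits between the open fingers, whose tips are near (150,236) and (365,236). I'll check the pad depth before closing.

```bash
python3 - <<'E'
from h import *
C+=-.0015*cx+.003*cy
w=load('w4'); f=lambda x,y,z: proj(w,[*(C+cx*x/1e3+cy*y/1e3),z/1e3])[0].round(0).tolist()
for tip in (9,16,22): print(tip,[f(-78+dx,s*42.7,119.3-tip) for dx in(-11,11) for s in (-1,1)])
for row in (276,290):
    o,a=ray(w,175,row);_,b=ray(w,328,row); s=.06/np.linalg.norm(a-b); p=o+s*(a+b)/2
    print(row,case(p).round(1),p[2].round(4))
for th in (.27,.3,.33): print(th,[f(70-(r*np.cos(th)-h*np.sin(th)),30,60+r*np.sin(th)+h*np.cos(th)) for r,h in ((160,6),(160,12),(140,12),(140,24))])
E
```

```text
9 [[145.0, 239.0], [358.0, 239.0], [150.0, 288.0], [354.0, 287.0]]
16 [[151.0, 232.0], [353.0, 232.0], [155.0, 279.0], [350.0, 278.0]]
22 [[155.0, 227.0], [350.0, 226.0], [159.0, 272.0], [346.0, 271.0]]
276 [-76.4  -0.1] 0.1171
290 [-71.1  -0.1] 0.1186
0.27 [[325.0, 251.0], [327.0, 262.0], [322.0, 297.0], [327.0, 321.0]]
0.3 [[327.0, 260.0], [329.0, 271.0], [324.0, 305.0], [329.0, 331.0]]
0.33 [[329.0, 269.0], [332.0, 282.0], [326.0, 314.0], [331.0, 342.0]]
```

Call:
apply_moves([
  [0,0,-0.15,0],
  [0,0,0,0],
  [0,0,0,0],
  [0,0,0,0],
  [0,0,0,0],
], claw=1)

```text
clock: 10.35
eef_pos: [0.4991, -0.214, 0.1247]
tool_rot: [-0.102, 0.995, -0.003, 0.001]
ft_force: [-0.2, -4.4, 1.2]
grip_width: 0.0574
grasp_force: 63.4
```

```bash
python3 - <<'E'
import numpy as np
a=.363+np.arange(21)*.0635; R=158
x=70-R*np.cos(a); z=60+R*np.sin(a)
X=Z=0
for i in range(20):
    tx=round(-(x[i+1]-x[0])/20-X,2); tz=round(-(z[i+1]-z[0])/20-Z,2); X+=tx;Z+=tz
    print(f'[{tx},0,{tz},0]',end=', ' if i%5<4 else '\n')
print(x[-1],z[-1])
E
```

```text
[-0.19,0,-0.46,0], [-0.22,0,-0.45,0], [-0.25,0,-0.44,0], [-0.28,0,-0.42,0], [-0.3,0,-0.4,0]
[-0.33,0,-0.38,0], [-0.35,0,-0.35,0], [-0.38,0,-0.34,0], [-0.39,0,-0.31,0], [-0.41,0,-0.28,0]
[-0.43,0,-0.26,0], [-0.45,0,-0.23,0], [-0.46,0,-0.2,0], [-0.47,0,-0.18,0], [-0.48,0,-0.14,0]
[-0.49,0,-0.11,0], [-0.49,0,-0.08,0], [-0.5,0,-0.05,0], [-0.5,0,-0.01,0], [-0.51,0,0.01,0]
79.82184356774235 217.69442408953716
```

Call:
apply_moves([
  [-0.19,0,-0.46,0],
  [-0.22,0,-0.45,0],
  [-0.25,0,-0.44,0],
  [-0.28,0,-0.42,0],
  [-0.3,0,-0.4,0],
])

```text
clock: 10.77
eef_pos: [0.5255, -0.2084, 0.1675]
tool_rot: [-0.103, 0.995, -0.002, 0.003]
ft_force: [9.1, -5.3, -11.4]
grip_width: 0.057
grasp_force: 66.1
```

Call:
apply_moves([
  [-0.33,0,-0.38,0],
  [-0.35,0,-0.35,0],
  [-0.38,0,-0.34,0],
  [-0.39,0,-0.31,0],
  [-0.41,0,-0.28,0],
])

```text
clock: 11.18
eef_pos: [0.5602, -0.201, 0.199]
tool_rot: [-0.102, 0.995, -0.002, 0.0]
ft_force: [5.5, -7.8, -12.4]
grip_width: 0.0573
grasp_force: 72.5
```

Call:
apply_moves([
  [-0.43,0,-0.26,0],
  [-0.45,0,-0.23,0],
  [-0.46,0,-0.2,0],
  [-0.47,0,-0.18,0],
  [-0.48,0,-0.14,0],
])

```text
clock: 11.6
eef_pos: [0.6033, -0.1919, 0.2181]
tool_rot: [-0.101, 0.995, -0.001, -0.002]
ft_force: [1.6, -6.3, -9.1]
grip_width: 0.0572
grasp_force: 71.9
```

Call:
apply_moves([
  [-0.49,0,-0.11,0],
  [-0.49,0,-0.08,0],
  [-0.5,0,-0.05,0],
  [-0.5,0,-0.01,0],
  [0,0,0,0],
])

```text
clock: 12.02
eef_pos: [0.6433, -0.1835, 0.2239]
tool_rot: [-0.101, 0.995, -0.002, -0.0]
ft_force: [0.1, -5.0, -4.5]
grip_width: 0.057
grasp_force: 69.8
```

```bash
python3 - <<'E'
from h import *
C+=-.0015*cx+.003*cy
w=snap('wrist','w5'); t=snap('top','t5');o=bot.get_obs(); print(case(o['eef_pos']),o['eef_pos'],o['ft_force'].round(1),o['clock'],o['grip_width'])
s=snap('scene','s5')
cv2.imwrite('pics/v5.png',np.hstack([cv2.resize(w['image'],(400,300)),cv2.resize(t['image'][100:220,290:430],(350,300))]))
E
```

```text
[69.57588889 -1.5527473 ] [ 0.64234131 -0.18366208  0.22386274] [ 1.  -5.5 -5. ] 12.1167 0.057275473551935054
```

View pics/v5.png

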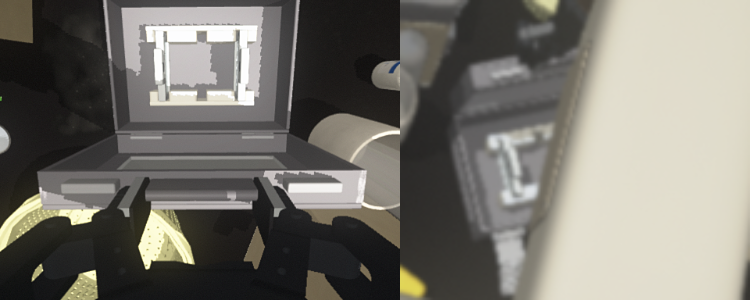

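The lid stands nearly upright with the lip still gripped at about (200,192), and the rack is visible at (205,65) in the wrist part. I'll push the last bit to the stop.

Call:
apply_moves([
  [-0.4,0,0.03,0],
  [-0.3,0,0.03,0],
  [-0.15,0,0.03,0],
  [0,0,0,0],
  [0,0,0,0],
])

```text
clock: 12.58
eef_pos: [0.6589, -0.1802, 0.2233]
tool_rot: [-0.101, 0.995, -0.002, -0.0]
ft_force: [-0.9, -4.8, -1.6]
grip_width: 0.0574
grasp_force: 70.8
```

Call:
apply_moves([
  [-0.15,0,0.03,0],
  [-0.1,0,0.0,0],
  [0,0,0,0],
  [0,0,0,0],
  [0,0,0,0],
])

```text
clock: 13.0
eef_pos: [0.6635, -0.1791, 0.2229]
tool_rot: [-0.104, 0.995, -0.002, -0.0]
ft_force: [-1.6, -6.8, -0.3]
grip_width: 0.057
grasp_force: 71.1
```

Call:
apply_moves([
  [-0.15,0,0.03,0],
  [-0.1,0,0.0,0],
  [0,0,0,0],
  [0,0,0,0],
  [0,0,0,0],
])

```text
clock: 13.42
eef_pos: [0.6674, -0.1784, 0.2224]
tool_rot: [-0.101, 0.995, -0.002, -0.001]
ft_force: [-3.9, -4.4, -0.4]
grip_width: 0.0573
grasp_force: 71.2
```

```bash
python3 - <<'E'
from h import *
C+=-.0015*cx+.003*cy
w=snap('wrist','w6');o=bot.get_obs(); print(case(o['eef_pos']),o['ft_force'].round(1))
cv2.imwrite('pics/v6.png',np.hstack([cv2.resize(load('w5')['image'],(400,300)),cv2.resize(w['image'],(400,300))]))
E
```

```text
[95.1822676  -1.56381939] [-4.5 -5.4  0.9]
```

View pics/v6.png

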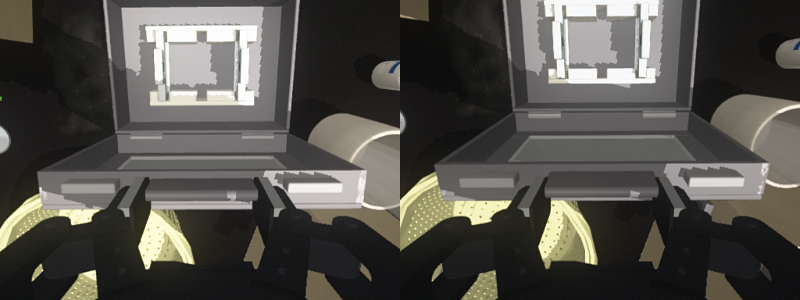

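Call:
apply_moves([
  [-0.15,0,0,0],
  [-0.15,0,0.0,0],
  [0,0,0,0],
  [0,0,0,0],
  [0,0,0,0],
])

```text
clock: 13.88
eef_pos: [0.6717, -0.1775, 0.2218]
tool_rot: [-0.101, 0.995, -0.002, -0.003]
ft_force: [-7.5, -5.7, -0.1]
grip_width: 0.0574
grasp_force: 71.1
```

Call:
apply_moves([
  [0,0,0,0],
  [0,0,0,0],
  [0,0,-0.3,0],
  [0,0,-0.5,0],
  [0,0,-1,0],
], claw=0.25)

```text
clock: 14.3
eef_pos: [0.6743, -0.174, 0.2569]
tool_rot: [-0.104, 0.995, 0.001, -0.001]
ft_force: [1.1, 1.1, 0.1]
grip_width: 0.0641
grasp_force: 0.0
```

Call:
apply_moves([
  [0,0,-1,0],
  [1,0,-1,0],
  [1,0,-1,0],
  [1,0,0,0],
  [1,0,0,0],
])

```text
clock: 14.72
eef_pos: [0.5972, -0.1911, 0.3216]
tool_rot: [-0.104, 0.995, -0.001, 0.003]
ft_force: [0.2, -0.3, 0.0]
grip_width: 0.064
grasp_force: 0.0
```

Call:
apply_moves([
  [1,0,0,0],
  [1,0,0,0],
  [1,0,0,0],
  [1,0,0,0],
  [1,0,0,0],
])

```text
clock: 15.13
eef_pos: [0.4984, -0.2115, 0.3197]
tool_rot: [-0.104, 0.995, -0.001, 0.002]
ft_force: [0.4, -0.0, -0.7]
grip_width: 0.0641
grasp_force: 0.0
```

```bash
python3 - <<'E'
from h import *
C+=-.0015*cx+.003*cy
w=snap('wrist','w7');o=bot.get_obs(); print(case(o['eef_pos']),o['eef_pos'],o['ft_force'].round(1))
f=lambda x,y,z: proj(w,[*(C+cx*x/1e3+cy*y/1e3),z/1e3])[0].round(0).tolist()
for th in (1.4,1.5,1.6):
    print(th,[f(70-(r*np.cos(th)-h*np.sin(th)),y,60+r*np.sin(th)+h*np.cos(th)) for r,h,y in ((140,0,95),(140,0,-95),(140,24,95),(160,6,30))])
for n,p in dict(rimBL=(-70,95,60),rimBR=(-70,-95,60),rimTL=(70,95,60),slotm=(0,0,44),b0=(-17,42,74),b1=(17,42,74),c0=(-17,-42,74),c1=(17,-42,74)).items(): print(n,f(*p))
E
```

```text
[-80.43862408   0.67255637] [ 0.49504193 -0.21216118  0.32029556] [-3.1  0.4 -0.5]
1.4 [[370.0, 329.0], [140.0, 328.0], [369.0, 356.0], [293.0, 350.0]]
1.5 [[369.0, 344.0], [140.0, 344.0], [367.0, 369.0], [293.0, 368.0]]
1.6 [[368.0, 359.0], [142.0, 358.0], [365.0, 381.0], [292.0, 384.0]]
rimBL [341.0, 157.0]
rimBR [171.0, 157.0]
rimTL [333.0, 269.0]
slotm [256.0, 211.0]
b0 [293.0, 206.0]
b1 [292.0, 234.0]
c0 [218.0, 206.0]
c1 [219.0, 234.0]
```

View pics/w7.png

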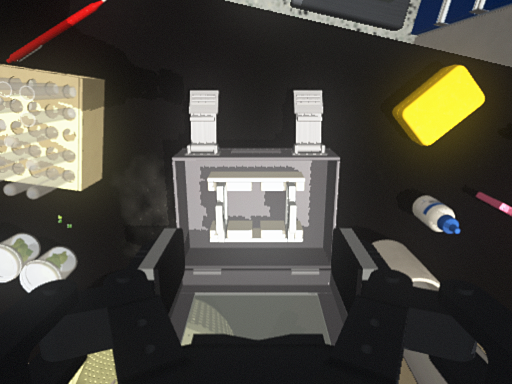

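The wrist view agrees with the corrected case pose: the rim corners at (173,157) and (340,157) are within 1–2 px of prediction, and the rack is centred on col 256. The levers are down and the lid is back, so I'll go to the stand.

Call:
apply_moves([
  [1,0,0,0.107],
  [1,0,0,0.107],
  [1,0,0,0.107],
  [1,0,0,0],
  [1,0,0,0],
])

```text
clock: 15.6
eef_pos: [0.3993, -0.2121, 0.3194]
tool_rot: [0.065, 0.998, -0.0, 0.002]
ft_force: [-0.7, 0.2, 0.4]
grip_width: 0.0639
grasp_force: 0.0
```

Call:
apply_moves([
  [0,1,0,0],
  [0,1,0,0],
  [0,1,0,0],
  [0,1,0,0],
  [0,1,0,0],
])

```text
clock: 16.02
eef_pos: [0.4131, -0.1119, 0.3196]
tool_rot: [0.065, 0.998, -0.0, 0.002]
ft_force: [-0.0, -0.9, -0.5]
grip_width: 0.0641
grasp_force: 0.0
```

Call:
apply_moves([
  [0,1,0,0],
  [0,1,0,0],
  [0,1,0,0],
  [0,1,0,0],
  [0,1,0,0],
])

```text
clock: 16.43
eef_pos: [0.426, -0.0124, 0.3196]
tool_rot: [0.064, 0.998, 0.0, 0.002]
ft_force: [0.2, -0.9, 0.2]
grip_width: 0.0639
grasp_force: 0.0
```

Call:
apply_moves([
  [0,1,0,0],
  [0,1,0,0],
  [0,1,0,0],
  [0,1,0,0],
  [0,1,0,0],
])

```text
clock: 16.85
eef_pos: [0.4389, 0.087, 0.3196]
tool_rot: [0.064, 0.998, 0.001, 0.002]
ft_force: [-0.1, -0.3, 0.2]
grip_width: 0.0638
grasp_force: 0.0
```

Call:
apply_moves([
  [0,1,0,0],
  [0,1,0,0],
  [0,1,0,0],
  [0,1,0,0],
  [0,0.4,0,0],
])

```text
clock: 17.27
eef_pos: [0.4502, 0.1753, 0.3192]
tool_rot: [0.063, 0.998, 0.001, 0.001]
ft_force: [-0.0, 1.1, 0.3]
grip_width: 0.0638
grasp_force: 0.0
```

Call:
apply_moves([
  [-0.5,0.95,0.7,0],
  [-0.5,0.95,0.7,0],
  [-0.5,0.95,0.7,0],
  [-0.5,0,0.7,0],
  [0,0,0,0],
])

```text
clock: 17.68
eef_pos: [0.4969, 0.2241, 0.2593]
tool_rot: [0.064, 0.998, -0.001, -0.001]
ft_force: [-0.6, 0.1, 0.1]
grip_width: 0.064
grasp_force: 0.0
```

```bash
python3 - <<'E'
from h import *
w=snap('wrist','w8');s=snap('scene','s8');t=snap('top','t8');o=bot.get_obs(); print(o['eef_pos'],o['tool_rot'],o['ft_force'].round(1),o['clock'],o['grip_width'])
v=np.zeros((600,800,3),np.uint8); v[:384,:512]=w['image']; v[:216,512:]=cv2.resize(s['image'],(288,216)); v[250:550,512:]=cv2.resize(t['image'][110:210,300:396],(288,300)); 
cv2.imwrite('pics/v8.png',v)
E
```

```text
[0.49656804 0.22358866 0.2628499 ] [6.49853429e-02 9.97886165e-01 2.02106430e-04 2.56892975e-04] [ 0.7  1.3 -0.7] 17.8333 0.06429499005203818
```

View pics/v8.png

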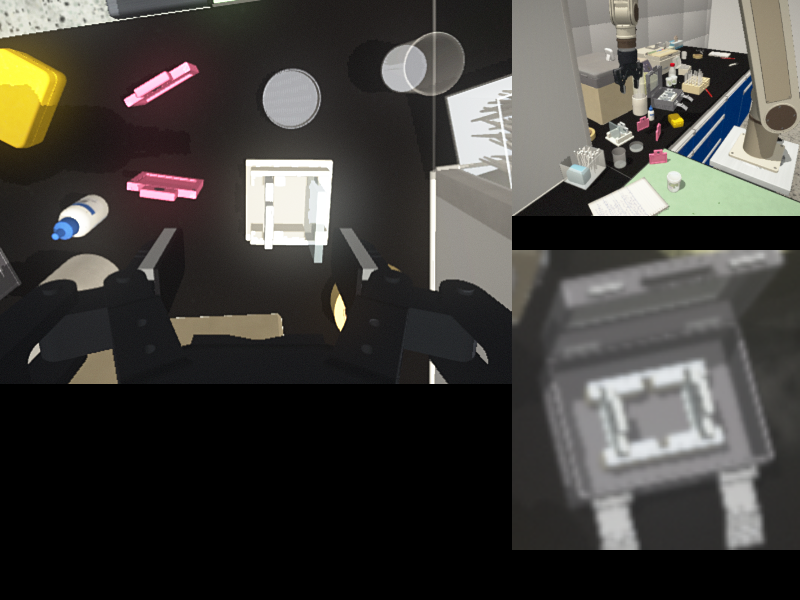

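The wrist view shows the framed plate upright at col ≈268, rows 177–248, and the glass at col ≈316. In the top view the case is open with both levers down. I've now viewed 11 pictures, one over the limit of 10, so I won't open any more. From here I'll measure numerically.

```bash
python3 - <<'E'
from h import *
w=load('w8'); g=cv2.cvtColor(w['image'],cv2.COLOR_BGR2GRAY)
print('cols256-282'); 
for r in range(160,254,3): print(r,g[r,254:284:2].tolist())
S=np.array([.559,.248]); y=np.radians(-7.5); sx=np.array([np.cos(y),np.sin(y)]); sy=np.array([-sx[1],sx[0]])
f=lambda x,yy,z: proj(w,[*(S+sx*x/1e3+sy*yy/1e3),z/1e3])[0].round(1).tolist()
for n,p in dict(bl=(-48,48,0),br=(-48,-48,0),tl=(48,48,0),tr=(48,-48,0),tab0=(-17,-23,72),tab1=(17,-23,72),f0=(-35,-23,56),f1=(35,-23,56)).items(): print(n,f(*p))
E
```

```text
cols256-282
160 [255, 255, 255, 255, 255, 255, 255, 255, 255, 255, 255, 255, 255, 255, 255]
163 [255, 255, 255, 255, 255, 255, 255, 255, 255, 255, 255, 255, 255, 255, 255]
166 [218, 253, 254, 235, 229, 229, 228, 231, 239, 233, 255, 255, 255, 239, 238]
169 [171, 171, 175, 172, 171, 173, 171, 173, 174, 173, 176, 173, 175, 174, 175]
172 [255, 255, 255, 255, 255, 255, 255, 255, 255, 255, 255, 255, 255, 255, 255]
175 [255, 255, 255, 255, 255, 255, 255, 255, 255, 255, 255, 255, 254, 254, 254]
178 [255, 242, 242, 243, 228, 202, 159, 158, 156, 186, 249, 255, 255, 255, 255]
181 [248, 242, 242, 243, 228, 202, 153, 155, 157, 154, 252, 255, 255, 255, 255]
184 [249, 243, 243, 243, 229, 205, 255, 255, 255, 255, 247, 255, 255, 255, 255]
187 [243, 244, 243, 243, 245, 222, 255, 255, 255, 255, 242, 243, 244, 244, 243]
190 [244, 244, 244, 244, 244, 222, 255, 255, 255, 255, 243, 243, 245, 244, 244]
193 [244, 243, 243, 243, 245, 221, 255, 255, 255, 255, 242, 244, 244, 244, 244]
196 [244, 244, 244, 244, 245, 213, 255, 255, 255, 255, 243, 244, 244, 244, 245]
199 [243, 243, 243, 244, 245, 217, 255, 255, 255
[... 879 characters left out ...]
5, 255, 255, 255, 255, 255, 255]
235 [243, 241, 243, 241, 203, 148, 255, 255, 255, 255, 255, 255, 255, 255, 255]
238 [255, 255, 245, 254, 249, 162, 255, 255, 255, 252, 255, 255, 255, 255, 255]
241 [255, 255, 255, 255, 255, 229, 255, 255, 255, 252, 255, 255, 255, 255, 255]
244 [184, 234, 241, 240, 244, 211, 255, 255, 255, 236, 246, 249, 248, 249, 249]
247 [65, 67, 66, 69, 64, 157, 255, 255, 255, 177, 69, 77, 75, 75, 77]
250 [63, 63, 65, 66, 67, 62, 55, 57, 59, 67, 76, 74, 75, 76, 76]
253 [58, 62, 65, 62, 65, 65, 66, 69, 69, 69, 71, 70, 71, 74, 73]
bl [328.2, 162.1]
br [242.7, 161.9]
tl [323.7, 240.9]
tr [243.5, 240.6]
tab0 [266.1, 209.8]
tab1 [265.8, 242.8]
f0 [265.9, 186.8]
f1 [265.4, 252.2]
```

Call:
apply_moves([
  [-0.92,0.18,0.5,0],
  [-0.92,0.18,0.5,0],
  [-0.92,0.18,0.5,0],
  [0,0,1,0],
  [0,0,1,0],
], claw=0.65)

```text
clock: 18.25
eef_pos: [0.5546, 0.2273, 0.1937]
tool_rot: [0.065, 0.998, 0.001, 0.002]
ft_force: [-0.8, 0.1, 0.6]
grip_width: 0.0298
grasp_force: 0.0
```

```bash
python3 - <<'E'
from h import *
o=bot.get_obs(); print(o['eef_pos'],o['grip_width'])
C+=-.0015*cx+.003*cy
w=load('w7'); g=cv2.cvtColor(w['image'],cv2.COLOR_BGR2GRAY)
for r in range(166,250,2): print(r,g[r,210:230:2].tolist(),g[r,282:304:2].tolist())
f=lambda x,y,z: proj(w,[*(C+cx*x/1e3+cy*y/1e3),z/1e3])[0].round(1).tolist()
for y in (42,-42): print([f(x,y,z) for x,z in((-35,58),(-17,74),(17,74),(35,58))])
w=load('w8');p=proj(w,[[.5527-.035*.991,.2271+.035*.13,.056]]);print(p)
E
```

```text
[0.55459124 0.22726564 0.19373303] 0.029814913390744355
166 [161, 159, 160, 180, 161, 160, 158, 154, 158, 179] [163, 169, 126, 160, 165, 188, 187, 188, 188, 185, 188]
168 [111, 113, 113, 116, 112, 112, 115, 115, 113, 117] [116, 114, 113, 114, 113, 113, 148, 190, 187, 188, 187]
170 [113, 115, 115, 114, 115, 114, 114, 115, 116, 115] [117, 116, 115, 118, 115, 112, 116, 112, 160, 188, 189]
172 [131, 150, 149, 150, 151, 152, 153, 150, 149, 153] [151, 153, 149, 153, 150, 153, 151, 152, 149, 148, 186]
174 [148, 152, 150, 151, 152, 151, 150, 151, 152, 150] [153, 152, 152, 152, 151, 153, 151, 152, 148, 150, 163]
176 [147, 147, 147, 147, 150, 146, 149, 148, 149, 150] [147, 148, 149, 148, 148, 149, 147, 148, 148, 146, 145]
178 [247, 246, 246, 246, 246, 246, 247, 247, 247, 248] [247, 248, 249, 248, 249, 248, 249, 248, 248, 248, 248]
180 [255, 255, 255, 255, 255, 255, 255, 255, 255, 254] [254, 255, 255, 255, 255, 255, 255, 255, 254, 254, 254]
182 [238, 239, 188, 142, 132, 149, 148, 146, 233, 245] [249, 204, 140, 130, 144, 155, 166, 239, 247, 247, 248]
184 [254, 255, 219, 159, 125, 128, 128, 137, 
[... 3054 characters left out ...]
, 220]
240 [255, 255, 255, 255, 255, 255, 255, 246, 255, 255] [255, 255, 255, 255, 255, 255, 251, 255, 255, 255, 253]
242 [143, 145, 142, 148, 139, 163, 164, 147, 146, 147] [147, 148, 147, 145, 146, 147, 147, 146, 142, 143, 119]
244 [115, 112, 113, 114, 116, 114, 116, 116, 115, 118] [122, 118, 118, 116, 118, 118, 116, 117, 116, 115, 116]
246 [111, 117, 115, 118, 116, 117, 118, 120, 121, 120] [120, 118, 122, 120, 121, 119, 119, 116, 116, 118, 116]
248 [84, 82, 84, 85, 87, 85, 90, 87, 89, 86] [92, 92, 95, 91, 91, 92, 88, 87, 88, 86, 86]
[[292.2, 186.8], [293.1, 206.2], [292.3, 234.2], [290.6, 242.5]]
[[219.4, 186.6], [218.3, 206.0], [219.1, 234.0], [221.0, 242.3]]
[[267.4526676  183.32421717]]
```

Call:
apply_moves([
  [0,0,1,0],
  [0,0,1,0],
  [0,0,1,0],
  [0,0,1,0],
  [0,0,0,0],
])

```text
clock: 18.67
eef_pos: [0.5506, 0.2261, 0.1094]
tool_rot: [0.065, 0.998, -0.001, -0.002]
ft_force: [-0.3, -0.8, -0.3]
grip_width: 0.0299
grasp_force: 0.0
```

```bash
python3 - <<'E'
from h import *
o=bot.get_obs(); print(o['eef_pos'],o['ft_force'].round(1))
E
```

```text
[0.55055393 0.22609779 0.10941342] [-0.3 -0.8 -0.3]
```

Call:
apply_moves([
  [0,0,0.6,0],
  [0,0,0.6,0],
  [0,0,0.4,0],
  [0,0,0.3,0],
  [0,0,0,0],
])

```text
clock: 19.08
eef_pos: [0.5525, 0.2272, 0.0738]
tool_rot: [0.065, 0.998, -0.0, -0.0]
ft_force: [0.3, 0.1, -0.2]
grip_width: 0.0299
grasp_force: 0.0
```

Call:
apply_moves([
  [0,0,0,0],
  [0,0,0,0],
  [0,0,0,0],
  [0,0,0,0],
  [0,0,0,0],
], claw=1)

```text
clock: 19.5
eef_pos: [0.5536, 0.2277, 0.0749]
tool_rot: [0.065, 0.998, 0.0, 0.001]
ft_force: [-1.1, -0.3, 4.9]
grip_width: 0.0067
grasp_force: 62.3
```

Call:
apply_moves([
  [0,0,-0.2,0],
  [0,0,-0.4,0],
  [0,0,-0.6,0],
  [0,0,-0.9,0],
  [0,0,-0.9,0],
])

```text
clock: 19.92
eef_pos: [0.552, 0.2271, 0.1339]
tool_rot: [0.065, 0.998, -0.0, -0.001]
ft_force: [0.5, 0.3, -0.9]
grip_width: 0.0066
grasp_force: 61.6
```

Call:
apply_moves([
  [0,0,-0.9,0],
  [0,0,-0.9,0],
  [0,0,-0.9,0],
  [0.5,0,-0.7,0],
  [0.9,0,-0.3,0],
])

```text
clock: 20.33
eef_pos: [0.5264, 0.2313, 0.2101]
tool_rot: [0.066, 0.998, 0.001, 0.002]
ft_force: [1.1, 0.9, -0.3]
grip_width: 0.0067
grasp_force: 61.6
```

Call:
apply_moves([
  [0.9,0,0,0],
  [0.9,0,0,0],
  [0.9,0,0,0],
  [0.9,0,0,0],
  [0.5,-0.5,0,0],
])

```text
clock: 20.75
eef_pos: [0.4398, 0.2327, 0.2078]
tool_rot: [0.064, 0.998, 0.0, -0.001]
ft_force: [0.5, -0.1, -0.2]
grip_width: 0.0068
grasp_force: 61.7
```

Call:
apply_moves([
  [0.2,-0.9,0,0],
  [0,-0.95,0,0],
  [0,-0.95,0,0],
  [0,-0.95,0,0],
  [0,-0.95,0,0],
])

```text
clock: 21.17
eef_pos: [0.4249, 0.1383, 0.2078]
tool_rot: [0.064, 0.998, -0.0, -0.0]
ft_force: [0.4, 0.7, -0.4]
grip_width: 0.0062
grasp_force: 61.7
```

Call:
apply_moves([
  [0,-0.95,0,0],
  [0,-0.95,0,0],
  [0,-0.95,0,0],
  [0,-0.95,0,0],
  [0,-0.95,0,0],
])

```text
clock: 21.58
eef_pos: [0.4127, 0.0442, 0.2078]
tool_rot: [0.065, 0.998, 0.0, -0.0]
ft_force: [0.6, 0.1, -1.1]
grip_width: 0.0063
grasp_force: 61.6
```

Call:
apply_moves([
  [0,-0.95,0,0],
  [0,-0.95,0,0],
  [0,-0.95,0,0],
  [0,-0.95,0,0],
  [0,-0.95,0,0],
])

```text
clock: 22.0
eef_pos: [0.4005, -0.0498, 0.2078]
tool_rot: [0.065, 0.998, 0.0, -0.0]
ft_force: [-0.1, -0.7, -0.1]
grip_width: 0.0071
grasp_force: 61.6
```

Call:
apply_moves([
  [0,-0.95,0,0],
  [0,-0.95,0,-0.1],
  [0,-0.8,0,-0.11],
  [0,-0.5,0,-0.11],
  [0,0,0,0],
])

```text
clock: 22.42
eef_pos: [0.3967, -0.114, 0.2078]
tool_rot: [-0.102, 0.995, -0.0, -0.0]
ft_force: [-0.4, -0.2, -1.0]
grip_width: 0.0066
grasp_force: 61.7
```

```bash
python3 - <<'E'
from h import *
snap('wrist','w9');o=bot.get_obs(); q=o['tool_rot']; print(o['eef_pos'],np.degrees(2*np.arctan2(-q[0],q[1])),o['ft_force'].round(1),o['grip_width'],o['clock'])
C+=-.0022*cx+.0015*cy; print('rel',case(o['eef_pos']))
E
```

```text
[ 0.39662564 -0.11314556  0.20776208] 11.53025194005938 [-0.   0.4 -1.2] 0.006659500668590383 22.4667
rel [-155.8268184   119.22145769]
```

Call:
apply_moves([
  [-0.97,-0.75,0,0],
  [-0.97,-0.75,0,0],
  [-0.97,-0.75,0,0],
  [-0.97,-0.75,0,0],
  [-0.97,-0.75,0,0],
])

```text
clock: 22.88
eef_pos: [0.5082, -0.1656, 0.2077]
tool_rot: [-0.102, 0.995, 0.0, -0.0]
ft_force: [0.2, 0.4, 0.0]
grip_width: 0.0064
grasp_force: 61.7
```

Call:
apply_moves([
  [-0.97,-0.75,0,0],
  [-0.97,-0.75,0,0],
  [-0.6,-0.45,0,0],
  [-0.3,-0.2,0,0],
  [-0.1,-0.06,0,0],
])

```text
clock: 23.3
eef_pos: [0.5747, -0.197, 0.2071]
tool_rot: [-0.102, 0.995, 0.0, -0.001]
ft_force: [0.3, 0.2, -0.3]
grip_width: 0.0064
grasp_force: 61.7
```

Call:
apply_moves([
  [0,0,0.5,0],
  [0,0,0.5,0],
  [0,0,0.4,0],
  [0,0,0,0],
  [0,0,0,0],
])

```text
clock: 23.72
eef_pos: [0.5729, -0.1974, 0.1787]
tool_rot: [-0.102, 0.995, 0.001, -0.001]
ft_force: [0.7, -0.2, -0.4]
grip_width: 0.0065
grasp_force: 61.7
```

```bash
python3 - <<'E'
from h import *
w=snap('wrist','w10');o=bot.get_obs(); q=o['tool_rot']; print(o['eef_pos'],np.degrees(2*np.arctan2(-q[0],q[1])),o['ft_force'].round(1),o['grip_width'],o['clock'])
C+=-.0022*cx+.0015*cy; print('rel',case(o['eef_pos']))
g=cv2.cvtColor(w['image'],cv2.COLOR_BGR2GRAY)
f=lambda x,y,z: proj(w,[*(C+cx*x/1e3+cy*y/1e3),z/1e3])[0].round(1).tolist()
for y in (42,-42): print([f(x,y,z) for x,z in((-35,58),(-17,74),(17,74),(35,58))])
e=case(o['eef_pos']); print('held',[f(e[0]+x,e[1],z) for x,z in((-35,o['eef_pos'][2]*1e3-19),(-35,o['eef_pos'][2]*1e3-67))],'slot end',f(-36.5,0,44))
for n,c0,c1 in(('b',0,0),):
    for y in(42,-42):
        u,v=f(-17,y,74); u=int(u);v=int(v)
        print(y); [print(r,g[r,u-14:u+16:2].tolist()) for r in range(v-40,v+12,3)]
print('mid'); [print(r,g[r,236:278:2].tolist()) for r in range(120,240,4)]
E
```

```text
[ 0.57349567 -0.19766727  0.17947109] 11.757763633149073 [ 0.1 -0.2  0.2] 0.00642172419417354 23.7667
rel [0.02113188 0.31668891]
[[313.7, 138.8], [316.4, 169.0], [314.3, 216.8], [309.9, 231.6]]
[[193.8, 138.9], [190.8, 169.2], [193.3, 216.9], [198.3, 231.7]]
held [[252.2, 173.8], [253.4, 152.9]] slot end [253.9, 134.2]
42
129 [255, 255, 255, 255, 255, 255, 255, 255, 255, 255, 255, 255, 255, 255, 255]
132 [255, 244, 255, 255, 255, 255, 255, 255, 255, 254, 254, 254, 254, 254, 254]
135 [211, 197, 149, 151, 150, 148, 165, 161, 162, 238, 252, 253, 253, 252, 253]
138 [231, 198, 136, 146, 153, 166, 163, 163, 168, 232, 255, 254, 254, 254, 254]
141 [230, 181, 137, 113, 255, 255, 255, 255, 255, 255, 254, 254, 254, 254, 254]
144 [229, 191, 185, 105, 255, 255, 254, 254, 254, 254, 254, 254, 254, 254, 254]
147 [230, 188, 221, 161, 255, 255, 254, 254, 254, 253, 255, 255, 255, 255, 255]
150 [199, 225, 226, 162, 255, 255, 254, 254, 255, 249, 211, 211, 213, 212, 213]
153 [205, 221, 205, 149, 255, 255, 254, 254, 255, 237, 213, 214, 212, 213, 212]
156 [208, 223, 218, 149, 255, 255, 254, 254, 255, 230, 
[... 4703 characters left out ...]
199, 197, 199, 200, 189, 168, 166, 169, 170, 170]
216 [255, 255, 255, 255, 255, 255, 255, 142, 149, 151, 149, 152, 150, 150, 147, 140, 255, 255, 255, 255, 255]
220 [255, 255, 255, 255, 255, 255, 240, 146, 153, 150, 152, 148, 151, 150, 146, 136, 255, 255, 255, 255, 255]
224 [118, 122, 124, 123, 125, 98, 122, 150, 151, 149, 149, 150, 148, 147, 149, 141, 75, 121, 124, 125, 123]
228 [125, 128, 129, 128, 132, 83, 165, 206, 207, 205, 209, 211, 213, 210, 209, 194, 92, 126, 127, 128, 129]
232 [125, 126, 127, 126, 130, 73, 176, 204, 211, 211, 213, 214, 215, 212, 210, 190, 93, 117, 128, 127, 126]
236 [124, 129, 126, 126, 129, 73, 101, 205, 210, 211, 211, 215, 212, 213, 214, 170, 74, 89, 127, 125, 124]
```

The held plate's near edge is at row 171, cols 250–267. The slot mouth starts at row 134, cols 250–263, and plates b and c lie where predicted. A correction of about 1 mm is needed, then I'll lower it.

Call:
apply_moves([
  [-0.06,-0.04,0.6,0],
  [0,0,0.8,0],
  [0,0,0.8,0],
  [0,0,0.5,0],
  [0,0,0.3,0],
])

```text
clock: 24.18
eef_pos: [0.5748, -0.1983, 0.1187]
tool_rot: [-0.102, 0.995, 0.0, -0.001]
ft_force: [-0.1, -0.1, -0.8]
grip_width: 0.0063
grasp_force: 61.7
```

Call:
apply_moves([
  [0,0,0.1,0],
  [0,0,0.15,0],
  [0,0,0.15,0],
  [0,0,0.1,0],
  [0,0,0,0],
])

```text
clock: 24.6
eef_pos: [0.5755, -0.1985, 0.1098]
tool_rot: [-0.103, 0.995, -0.0, 0.0]
ft_force: [-0.5, -0.5, -1.0]
grip_width: 0.0063
grasp_force: 61.7
```

Call:
apply_moves([
  [0,0,0.15,0],
  [0,0,0.15,0],
  [0,0,0.15,0],
  [0,0,0.15,0],
  [0,0,0,0],
])

```text
clock: 25.02
eef_pos: [0.575, -0.1983, 0.0968]
tool_rot: [-0.103, 0.995, 0.0, -0.001]
ft_force: [0.5, 0.2, 0.1]
grip_width: 0.0066
grasp_force: 61.7
```

Inside the slot (bottom at about 30 mm), with no contact force.

Call:
apply_moves([
  [0,0,0.15,0],
  [0,0,0.15,0],
  [0,0,0.15,0],
  [0,0,0.15,0],
  [0,0,0.1,0],
])

```text
clock: 25.43
eef_pos: [0.5753, -0.1984, 0.0832]
tool_rot: [-0.103, 0.995, 0.0, -0.0]
ft_force: [-1.3, 0.0, -1.7]
grip_width: 0.0065
grasp_force: 61.7
```

Call:
apply_moves([
  [0,0,0.1,0],
  [0,0,0.1,0],
  [0,0,0.05,0],
  [0,0,0,0],
  [0,0,0,0],
])

```text
clock: 25.85
eef_pos: [0.5755, -0.1985, 0.0787]
tool_rot: [-0.103, 0.995, -0.0, 0.0]
ft_force: [-0.2, 0.4, -1.1]
grip_width: 0.0065
grasp_force: 61.7
```

Continuing in 1 mm steps until the slot floor pushes back.

Call:
apply_moves([
  [0,0,0.05,0],
  [0,0,0.05,0],
  [0,0,0,0],
  [0,0,0,0],
  [0,0,0,0],
])

```text
clock: 26.27
eef_pos: [0.5757, -0.1986, 0.0769]
tool_rot: [-0.102, 0.995, -0.0, 0.0]
ft_force: [-0.3, 0.1, 0.5]
grip_width: 0.0067
grasp_force: 61.8
```

Call:
apply_moves([
  [0,0,0.05,0],
  [0,0,0.05,0],
  [0,0,0,0],
  [0,0,0,0],
  [0,0,0,0],
])

```text
clock: 26.68
eef_pos: [0.5757, -0.1987, 0.0769]
tool_rot: [-0.102, 0.995, -0.0, 0.001]
ft_force: [-3.5, 0.7, 10.3]
grip_width: 0.0063
grasp_force: 63.2
```

It reached the floor at the predicted height (0.0769) with 10 N. Releasing now.

Call:
apply_moves([
  [0,0,-0.08,0],
  [0,0,0,0],
  [0,0,0,0],
  [0,0,0,0],
  [0,0,0,0],
])

```text
clock: 27.1
eef_pos: [0.5757, -0.1986, 0.0769]
tool_rot: [-0.102, 0.995, -0.0, 0.0]
ft_force: [-1.3, -0.2, 7.0]
grip_width: 0.0065
grasp_force: 62.5
```

Call:
apply_moves([
  [0,0,0,0],
  [0,0,0,0],
  [0,0,0,0],
  [0,0,0,0],
  [0,0,0,0],
], claw=0.72)

```text
clock: 27.52
eef_pos: [0.5753, -0.1984, 0.0759]
tool_rot: [-0.103, 0.995, 0.0, -0.0]
ft_force: [-0.0, 0.8, -0.5]
grip_width: 0.0235
grasp_force: 0.0
```

Call:
apply_moves([
  [0,0,-0.2,0],
  [0,0,-0.5,0],
  [0,0,-0.8,0],
  [0,0,-1,0],
  [0,0,-1,0],
])

```text
clock: 27.93
eef_pos: [0.5753, -0.1984, 0.1477]
tool_rot: [-0.103, 0.995, 0.0, -0.0]
ft_force: [0.5, -0.3, -0.3]
grip_width: 0.024
grasp_force: 0.0
```

Call:
apply_moves([
  [0,0,-1,0],
  [0,0,-1,0],
  [0,0,-1,0],
  [0,0,-1,0],
  [0.5,0,-1,0],
])

```text
clock: 28.35
eef_pos: [0.5668, -0.2002, 0.2483]
tool_rot: [-0.103, 0.995, -0.0, 0.001]
ft_force: [0.6, -0.5, 0.1]
grip_width: 0.024
grasp_force: 0.0
```

Call:
apply_moves([
  [1,0,-0.5,0],
  [1,0,0,0],
  [1,0,0,0],
  [0.5,0,0,0],
  [0,0,0,0],
])

```text
clock: 28.77
eef_pos: [0.4956, -0.2152, 0.2576]
tool_rot: [-0.102, 0.995, -0.0, 0.0]
ft_force: [-0.8, -0.3, 0.1]
grip_width: 0.0243
grasp_force: 0.0
```

```bash
python3 - <<'E'
from h import *
w=snap('wrist','w11');o=bot.get_obs(); print(o['eef_pos'],o['ft_force'].round(1),o['clock'])
C+=-.0022*cx+.003*cy; print('rel',case(o['eef_pos']))
g=cv2.cvtColor(w['image'],cv2.COLOR_BGR2GRAY)
f=lambda x,y,z: proj(w,[*(C+cx*x/1e3+cy*y/1e3),z/1e3])[0].round(1).tolist()
for y in (42,0,-42):
    P=[f(x,y,z) for x,z in((-35,58),(-17,74),(17,74),(35,58))]; print(y,P)
    u=int((P[0][0]+P[1][0])/2); v=int(P[1][1])
    for r in range(v-27,v+9,3): print(r,g[r,u-10:u+12:2].tolist())
for th in (1.4,1.5,1.6): print(th,[f(70-(r*np.cos(th)-h*np.sin(th)),y,60+r*np.sin(th)+h*np.cos(th)) for r,h,y in ((140,0,90),(140,0,-90),(140,24,90))])
for r in range(290,384,6): print(r,g[r,140:180:4].tolist(),g[r,330:370:4].tolist())
E
```

```text
[ 0.49693284 -0.2150376   0.25736055] [-0.   0.3 -0. ] 28.8167
rel [-78.47589345  -2.5297609 ]
42 [[301.3, 207.5], [302.7, 231.0], [301.6, 263.3], [299.1, 271.4]]
204 [208, 123, 129, 131, 131, 128, 146, 253, 252, 252, 252]
207 [206, 194, 114, 214, 218, 223, 226, 252, 252, 252, 252]
210 [204, 193, 119, 255, 252, 252, 255, 248, 255, 255, 255]
213 [113, 197, 136, 255, 252, 252, 255, 173, 176, 178, 178]
216 [114, 198, 143, 255, 251, 252, 255, 176, 181, 181, 179]
219 [130, 185, 126, 255, 251, 252, 244, 178, 179, 180, 179]
222 [122, 163, 111, 184, 246, 255, 245, 176, 179, 181, 178]
225 [111, 112, 107, 109, 106, 143, 181, 179, 177, 179, 179]
228 [110, 111, 111, 108, 109, 108, 125, 177, 179, 177, 178]
231 [109, 109, 109, 108, 109, 104, 245, 206, 179, 180, 179]
234 [95, 110, 109, 107, 106, 105, 96, 66, 56, 56, 55]
237 [58, 110, 106, 108, 107, 107, 106, 57, 52, 50, 52]
0 [[258.5, 207.6], [258.5, 231.1], [258.6, 263.4], [258.6, 271.4]]
204 [255, 214, 188, 125, 132, 134, 128, 176, 227, 254, 252]
207 [249, 217, 191, 128, 128, 132, 127, 172, 226, 253, 252]
210 [255, 228, 187, 255, 255, 255, 255, 1
[... 2171 characters left out ...]
1, 29, 27]
338 [28, 27, 29, 28, 21, 18, 20, 18, 21, 20] [29, 24, 20, 16, 17, 21, 16, 23, 40, 45]
344 [27, 23, 22, 20, 22, 20, 20, 21, 22, 18] [30, 28, 22, 15, 19, 16, 21, 22, 20, 23]
350 [23, 20, 22, 21, 22, 21, 21, 20, 21, 20] [19, 18, 22, 19, 19, 20, 18, 24, 21, 26]
356 [23, 21, 76, 22, 18, 19, 19, 24, 20, 19] [21, 19, 20, 21, 19, 19, 18, 15, 17, 43]
362 [21, 167, 32, 21, 15, 18, 23, 19, 17, 19] [17, 17, 16, 18, 15, 17, 23, 20, 17, 19]
368 [250, 26, 20, 18, 16, 11, 13, 14, 15, 18] [12, 16, 13, 15, 14, 16, 17, 16, 15, 13]
374 [18, 19, 18, 20, 18, 16, 22, 18, 20, 16] [19, 21, 20, 21, 15, 20, 14, 17, 14, 16]
380 [23, 20, 21, 22, 25, 17, 21, 18, 17, 19] [20, 21, 18, 21, 19, 21, 18, 17, 17, 19]
```

The plate's top edge is at the same rows (about 209 and 229) as its two neighbours, so it is seated. Last, I'll check the lid angle and the latches numerically in the top view.

```bash
python3 - <<'E'
from h import *
C+=-.0012*cx+.0015*cy
t=load('t8'); g=cv2.cvtColor(t['image'],cv2.COLOR_BGR2GRAY)
f=lambda x,y,z: proj(t,[*(C+cx*x/1e3+cy*y/1e3),z/1e3])[0]
L=lambda th,r,h,y:f(70-(r*np.cos(th)-h*np.sin(th)),y,60+r*np.sin(th)+h*np.cos(th))
for y in (85,0,-85):
    for th in (1.4,1.5,1.6,1.65): print(y,th,[L(th,r,h,y).round(1).tolist() for r,h in((140,0),(140,24),(160,9))])
    a,b=f(50,y,60),f(70,y,230); 
    a=L(1.57,60,0,y); b=L(1.57,140,0,y); d=(b-a)/np.linalg.norm(b-a)
    pts=[b+d*k for k in range(-14,16)]
    print([(round(float(p[1]),1),int(cv2.getRectSubPix(g,(1,1),(float(p[0]),float(p[1])))[0,0])) for p in pts])
# latch far edges: brightness along lever direction
for y in(62,-62):
    r=[]
    for x in range(-100,-160,-3):
        p=f(x,y,22); r.append((x,int(cv2.getRectSubPix(g,(1,1),(float(p[0]),float(p[1])))[0,0])))
    print(y,r)
E
```

```text
85 1.4 [[323.6, 139.1], [321.8, 129.9], [324.5, 134.5]]
85 1.5 [[322.5, 133.8], [320.4, 124.8], [323.1, 128.4]]
85 1.6 [[321.2, 128.6], [319.1, 120.0], [321.6, 122.5]]
85 1.65 [[320.6, 126.1], [318.4, 117.7], [320.9, 119.7]]
[(142.6, 98), (141.8, 99), (140.9, 98), (140.0, 97), (139.1, 97), (138.2, 92), (137.3, 86), (136.4, 84), (135.5, 89), (134.6, 97), (133.7, 100), (132.8, 96), (131.9, 93), (131.0, 93), (130.2, 93), (129.3, 95), (128.4, 105), (127.5, 121), (126.6, 133), (125.7, 135), (124.8, 131), (123.9, 137), (123.0, 157), (122.1, 160), (121.2, 153), (120.3, 143), (119.4, 135), (118.5, 125), (117.7, 106), (116.8, 76)]
0 1.4 [[356.0, 132.6], [354.1, 123.4], [357.5, 127.9]]
0 1.5 [[354.8, 127.3], [352.7, 118.3], [356.1, 121.8]]
0 1.6 [[353.5, 122.1], [351.2, 113.5], [354.5, 115.9]]
0 1.65 [[352.8, 119.6], [350.4, 111.2], [353.6, 113.1]]
[(135.0, 99), (134.2, 99), (133.4, 99), (132.6, 98), (131.8, 94), (131.0, 90), (130.1, 90), (129.3, 96), (128.5, 103), (127.7, 108), (126.9, 103), (126.1, 98), (125.3, 97), (124.5, 96), (123.6, 96), (122.8, 97), (122.0, 98), (121.2, 98), (120.4, 95)
[... 596 characters left out ...]
, 79), (114.9, 91), (114.2, 107), (113.4, 104), (112.7, 87), (111.9, 63), (111.2, 55), (110.5, 60), (109.7, 70), (109.0, 83), (108.2, 109), (107.5, 131), (106.8, 154), (106.0, 170)]
62 [(-100, 196), (-103, 190), (-106, 187), (-109, 183), (-112, 179), (-115, 178), (-118, 174), (-121, 172), (-124, 175), (-127, 178), (-130, 175), (-133, 169), (-136, 163), (-139, 151), (-142, 119), (-145, 75), (-148, 51), (-151, 46), (-154, 46), (-157, 47)]
-62 [(-100, 195), (-103, 191), (-106, 190), (-109, 181), (-112, 168), (-115, 168), (-118, 170), (-121, 172), (-124, 178), (-127, 174), (-130, 175), (-133, 183), (-136, 182), (-139, 167), (-142, 127), (-145, 73), (-148, 46), (-151, 44), (-154, 45), (-157, 43)]
```

```bash
python3 -c "
from workcell import bot
print(bot.job_done())"
```

```text
the job is handed in; nothing more can be done
None
```

The job is handed in after about 29 s of robot time: both latches are fully down, the lid stands open at its stop, and the plate sits tab up on the floor of the middle slot, set down gently; I viewed 11 pictures, one over the limit of 10.

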